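# Build up the consumable stack on an upturned plasma torch head

### The arm

A 6-joint arm with a two-finger parallel gripper is mounted at the origin on the work surface. World frame = base frame: x ahead of the robot, y to its left, z up, the work surface at z = 0. Lengths are in m, angles in rad, forces in N, time in s.
With the tool pointing down it reaches from about 0.3 to 0.875 m from the base axis. Payload 6.4 kg.
Tool frame: the origin (TCP) lies at the very end of the fingers, on their centre line; the grasp point (between the pads) lies 19 mm behind it; z points along the fingers, y is the line along which they close (so a half turn about z gives the same grasp; the last joint's range is limited). The gripper opens to 85 mm and grips with 20 to 120 N. Pads are 22 mm wide; open, the fingers measure 114 mm over their backs; the gripper's body (76 mm by 85 mm) begins 54 mm behind the grasp point. The pads swing forward as they close: fully open they stand 13 mm farther back than shut.
Start: joints at [-0.206, 0.181, 1.607, -0, 1.354, -0.206], TCP at [0.575, 0, 0.231] pointing down, gripper open.
Joint ranges: [-2.99, 2.99], [-0.89, 2.07], [0.3, 2.58], [-1.14, 4.28], [0, 2.63], [-3.12, 3.12]. Speed limits (rad/s): [2.57, 2.57, 3.01, 3.14, 3.14, 3.14].

### API

Orientations are given as a unit quaternion [w, x, y, z].
In Python, from bench import ctrl, camera, calibration, order, outline_of gives the robot as it stands.
- The arm moves only by the tool move_arm, never from a script. Its argument "series" is a list that holds one entry, the list of rows, each a list of 5 numbers: the opening, from 0 (shut) to 1 (fully open), then the shift along the tool's x, y, z in mm, then the turn about the tool's z in rad. A call has exactly 10 rows; each row is the pose to reach, as a shift and turn from the pose commanded when the call began, along the tool's axes at that moment; what a row does not reach only later rows make up. A row lasts 1/12 s, in which the tool goes at most 41.7 mm and 7.16 degrees, less where a joint would pass 70% of its speed; a pose out of reach is approached as far as the arm can. A call with a gripper value outside its range is refused whole. The fingers move at their own pace and stop on an object; the grip force is fixed at half the most. Time passes only in rows, so rows that repeat a pose let the fingers close, or fill a call up. It gives the time, the measured TCP pose, the force, the opening and the grip force at its end, in the units of the state.
- ctrl.get_obs(): the state, without advancing time (a new reading comes with each control period).
- camera(name): name is "scene" or "side" or "wrist"; returns (picture, depth): 384x512x3 uint8, blue, green, red; 384x512 float32, m along the optical axis (not along the pixel's ray), 0 where there is no reading.
- calibration(name): a dict with "intrinsics" (3x3 intrinsics, pixels), "k1" (the pictures are not rectified: a ray, as slopes to the right and down, at radius r is drawn at 1 + k1 r^2 times it, then the intrinsics apply), "rvec" (rotation vector, rad) and "tvec" (3), from world to camera coordinates, as OpenCV has them. Camera axes: x right, y down, z forward; pixel columns grow to the right and rows downward; lengths in m; the calibration is good to about 2 mm. A picture is of the moment at which its call begins: read the wrist's pose just before it. calibration takes no time and is no camera call; for the wrist camera it gives the pose at the moment of the call.
- order.hand_in(): hands the job in; it is judged then, once.
Trained networks look in the newest picture that a camera, given by its name, has taken for a name from the list of things; names that differ only in an ending like _2 or _b are one class to them, and where a whole thing is asked for, a point or a joint stands for the part that bears it (a point fixed in the world has none). Each returns a list of dicts, best first, with "conf" (0 to 1); they miss things now and then, are a little off and sometimes report something else, mostly with a low value. They report only what shows in the picture. A call takes as long as a camera call. They do not tell look-alikes from the thing itself.
- outline_of(target, camera): "region" (384x512 bool, what is visible of it) and "bbox" ([centre column, centre row, width, height] in pixels, round what is visible of it).
The state is a dict: "time_s": time; "q": joint angles; "dq": joint speeds; "joint_efforts": joint torques, N m; "eef_pos": TCP position; "eef_rot": TCP orientation; "wrist_force": force on the tool from outside, world axes, zero at the start; "torque": the same for the moment, N m; "opening": opening from 0.0 (shut) to 1.0 (fully open); "grasp_force": force on a finger pad.
Only numpy, scipy, OpenCV 4.12 (cv2) and the standard library are available. Lean on these libraries where they do the work, as an engineer would, in place of code of your own. Each camera call takes 0.05 s, during which the arm holds its last target. There are 200 camera calls.

### The job

Fit the fresh consumables to the upturned cutting-torch head that has the copper electrode pin (not the bare head), stacking them in this order, all mouth down as they lie now: the white insulator ring round the pin and flat on the head's shoulder, the copper nozzle on the ring with its tip up, the brass retaining cap over both and down on the shoulder, and last the low copper shield on top of the cap, over the nozzle's tip. Leave each one sitting level and let go of all of them, and leave the jar, the steel blank and the spanner where they lie.

Things in the scene. Friction and masses are not known exactly. Their poses are not given: they have to be found in the camera images.
- insulator_mid (a point): loose white ceramic ring, outer diameter 48, bore 26 right through, 18 high, lying flat on the bench; this point is its centre, half-way up (9 above its underside); z up along its axis
- nozzle_mid (a point): loose copper nozzle, 42 high, standing mouth down, tip up: a straight skirt of diameter 40 for the lowest 18, then a cone to diameter 20 at 26, then a straight tip about 18 across to the top; hollow below (bore 24 through the skirt). This point is on its axis half-way up (21 above its underside); z up along the axis. Grip it on the skirt
- cap_mid (a point): loose brass retaining cap, 50 high, wide end down, open at both ends: outer diameter 70 for the lowest 28, then tapering to 48 at the top; wall about 6 (bore 58 below, 36 at the top). This point is on its axis half-way up (25 above its underside); z up along the axis
- shield_mid (a point): loose low copper shield, 20 high: outer diameter 48 for the lowest 12, then tapering to 32 at the top; open right through, bore 32 below and about 16 at the top. This point is on its axis half-way up (10 above its underside); z up along the axis. Grip it on its lowest 12
- torch_seat (a point): fixed torch head, nose up: plate 110 x 110 x 12, on it a round body of diameter 80 whose flat top, the shoulder, is 28 above the bench. This point: centre of the shoulder, z up. Here rises the copper pin, diameter 14, 32 high, upper 12 tapering to 6. Seated undersides above the shoulder: ring 0, nozzle 18, cap 0, shield 50; the nozzle's tip then reaches 60
- bare_head: a second fixed head at the other side, same plate and body (top 28 above the bench) but without a pin, only a dark socket: not to be used. Origin at the centre of its underside
- jar: loose closed white jar with black lid, diameter 52, 55 high; bystander, origin at the centre of its underside
- gusset: loose dark steel cut blank, flat, 70 (its x) x 50 (its y) x 10, with two dark hole marks; bystander, origin at the centre of its underside
- spanner: loose steel spanner about 170 long (along its x), lying flat on the bench beyond the parts; bystander
Mind the look-alikes: they are no part of the job. Leave any green or pink look-alike of the part that bears nozzle_mid alone.

How it is judged:
On the way, in this order (a step that is already met when the one before it is completed fails the run):
1. the white insulator ring sits round the pin, flat on the shoulder (horizontal distance between insulator_mid and torch_seat below 0.01 m and z of insulator_mid in the frame of torch_seat between 0.005 and 0.013 m and angle between insulator_mid's own z axis and vertical below 0.12 rad), for 0.2 s.
2. the nozzle sits on the insulator ring, tip up, over the pin (horizontal distance between nozzle_mid and torch_seat below 0.013 m and z of nozzle_mid in the frame of torch_seat between 0.035 and 0.043 m and angle between nozzle_mid's own z axis and vertical below 0.12 rad), for 0.2 s.
3. the brass retaining cap stands on the shoulder round ring and nozzle (horizontal distance between cap_mid and torch_seat below 0.013 m and z of cap_mid in the frame of torch_seat between 0.021 and 0.029 m and angle between cap_mid's own z axis and vertical below 0.12 rad), for 0.2 s.
4. the copper shield sits on top of the cap, over the nozzle's tip (horizontal distance between shield_mid and torch_seat below 0.013 m and z of shield_mid in the frame of torch_seat between 0.056 and 0.064 m and angle between shield_mid's own z axis and vertical below 0.12 rad), for 0.2 s.
At the end, for the whole second after the job is handed in: All four parts are stacked on the head with the pin, in order ring, nozzle, cap, shield: each at its seated height within 4 mm, within 13 mm (the ring 10 mm) of the head's axis, tilted less than 0.12 rad (7 degrees), released and at rest (all of step 1 and all of step 2 and all of step 3 and all of step 4 and linear speed of each of insulator, nozzle, cap, shield below 0.02 m/s); the robot touches nothing.
It fails at once if the jar is shifted by more than 25 mm (distance of jar from where it was at the start of the episode above 0.025 m).
It fails at once if the steel blank is shifted by more than 25 mm (distance of gusset from where it was at the start of the episode above 0.025 m).
It fails at once if the spanner is shifted by more than 25 mm (distance of spanner from where it was at the start of the episode above 0.025 m).
It also fails if it takes over 120 s, if anything falls off the work surface, if the arm or the gripper's body presses on something with over 40 N, if the wrist force passes 120 N, or if a joint passes its speed limit or range.

## Working session

There is one attempt and no reset: what is moved stays moved. The work goes in short steps, Python scripts to look and compute and a tool call to move; the robot and the scene stay as the last step left them, time stands still between calls to the robot, and variables do not carry over. Pictures are saved under pics/ and viewed, at most 14 in all, crops included, and the job is handed in when it is done.

Besides the shell and the picture viewer there is one more tool, called after "Emit:" as name(argument=value, ...), one argument or row to a line, values as JSON. move_arm: Moves the arm, as the interface text tells. Its arguments: {"type":"object","properties":{"series":{"type":"array","items":{"type":"array","items":{"type":"array","items":{"type":"number"}}}}},"required":["series"]}

```bash
mkdir -p pics; ls; cat > h.py <<'E'
import numpy as np, cv2
from bench import ctrl, camera, calibration, order, outline_of
def cloud(name, d, cal=None):
    c=cal or calibration(name); K=np.array(c["intrinsics"]); k1=c["k1"]
    R=cv2.Rodrigues(np.array(c["rvec"],float))[0]; t=np.array(c["tvec"],float).ravel()
    v,u=np.mgrid[0:384,0:512].astype(float)
    p=cv2.undistortPoints(np.stack([u.ravel(),v.ravel()],1)[:,None],K,np.array([k1,0,0,0.])).reshape(384,512,2)
    P=np.dstack([p*d[...,None],d])
    W=(P-t)@R
    W[d<=0]=np.nan
    return W
E
python3 - <<'E'
from h import *
o=ctrl.get_obs(); print(o)
for n in ["scene","side","wrist"]:
    im,d=camera(n); cv2.imwrite(f"pics/{n}0.png",im); np.save(f"{n}0.npy",cloud(n,d))
    if n!="wrist":
        W=np.load(f"{n}0.npy")
        for t in ["insulator_mid","nozzle_mid","cap_mid","shield_mid","bare_head","jar","gusset","spanner"]:
            for r in outline_of(t,n)[:4]:
                m=r["region"]; q=W[m]; q=q[~np.isnan(q[:,0])]
                if len(q)==0: continue
                top=q[q[:,2]>np.percentile(q[:,2],95)-.004]
                print(n,t,round(r["conf"],2),np.round(r["bbox"]),np.round(np.median(top,0),3),"mid",np.round((top.min(0)+top.max(0))/2,3))
a=cv2.imread("pics/scene0.png");b=cv2.imread("pics/side0.png")
cv2.imwrite("pics/both.png",np.vstack([a,b])[:, :])
E
```

```text
pics
{'time_s': 0.0, 'q': array([-2.06297754e-01,  1.81557927e-01,  1.60803240e+00, -9.91338108e-06,
        1.35381940e+00, -2.06282563e-01]), 'dq': array([ 1.09367044e-03, -1.55873015e-03, -1.71059012e-04, -2.42722893e-03,
       -1.07734236e-04, -6.54650373e-05]), 'joint_efforts': array([ 3.41415571e-04, -4.44869328e+01, -3.51340663e+01, -2.51131587e-04,
        9.11703974e-03,  3.43231875e-05]), 'eef_pos': array([5.74427070e-01, 1.35542192e-04, 2.30362887e-01]), 'eef_rot': array([-7.57751603e-04,  7.07111103e-01,  7.07101876e-01, -5.01271758e-04]), 'wrist_force': array([0.06800883, 0.84235203, 0.02015248]), 'torque': array([0.00832586, 0.0697772 , 0.01196993]), 'grasp_force': 0.0, 'opening': 0.9992440305000496}
scene insulator_mid 0.54 [234. 150.  23.  19.] [ 0.489 -0.122  0.017] mid [ 0.489 -0.123  0.018]
scene insulator_mid 0.18 [258. 252.  36.  37.] [0.64  0.132 0.048] mid [0.638 0.129 0.049]
scene nozzle_mid 0.81 [270. 137.  12.  22.] [ 0.396 -0.092  0.04 ] mid [ 0.396 -0.092  0.04 ]
scene nozzle_mid 0.58 [282. 179.  19.  19.] [0.467 0.016 0.041] mid [0.467 0.016 0.041]
scene
[... 1052 characters left out ...]
039]
side nozzle_mid 0.71 [211. 252.  18.  20.] [ 0.39  -0.097  0.04 ] mid [ 0.391 -0.096  0.04 ]
side nozzle_mid 0.53 [218. 217.   8.  22.] [0.462 0.01  0.04 ] mid [0.461 0.011 0.039]
side cap_mid 0.67 [251. 172.  23.  26.] [0.625 0.111 0.046] mid [0.632 0.123 0.047]
side shield_mid 0.79 [310. 228.  20.  16.] [ 0.628 -0.147  0.018] mid [ 0.631 -0.145  0.018]
side bare_head 0.69 [311. 304.  74.  59.] [ 0.49  -0.318  0.026] mid [ 0.492 -0.316  0.028]
side jar 0.74 [271. 193.  21.  26.] [0.622 0.01  0.053] mid [0.622 0.011 0.053]
side gusset 0.82 [200. 197.  24.  12.] [0.466 0.122 0.008] mid [0.467 0.122 0.009]
side spanner 0.81 [307. 183.  47.  23.] [0.739 0.029 0.005] mid [0.749 0.029 0.006]
```

```bash
python3 - <<'E'
from h import *
a=cv2.imread("pics/scene0.png");
cv2.imwrite("pics/s2.png",cv2.resize(a[90:350,110:430],(800,600),interpolation=cv2.INTER_CUBIC)) 
b=cv2.imread("pics/side0.png"); w=cv2.imread("pics/wrist0.png")
cv2.imwrite("pics/sw.png",cv2.resize(np.hstack([b,w]),(800,300),interpolation=cv2.INTER_AREA))
E
```

```text
(no output)
```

View pics/s2.png

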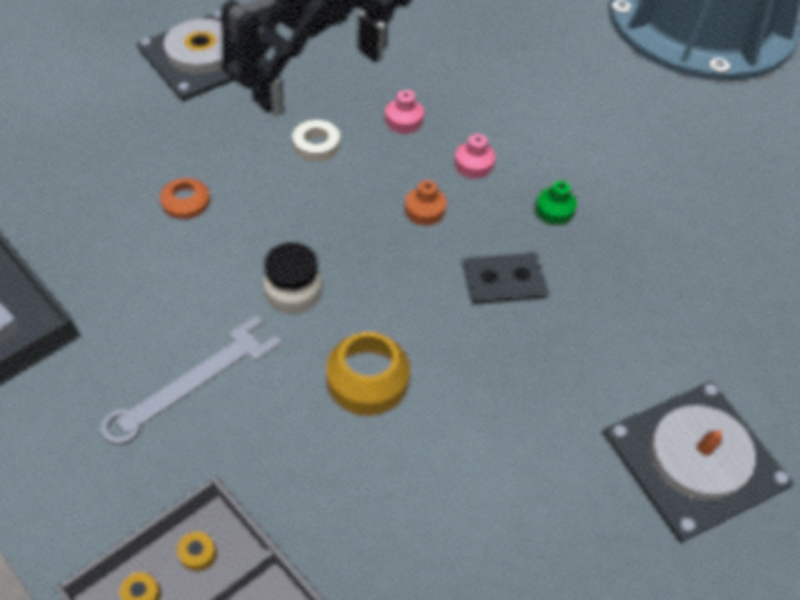

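View pics/sw.png

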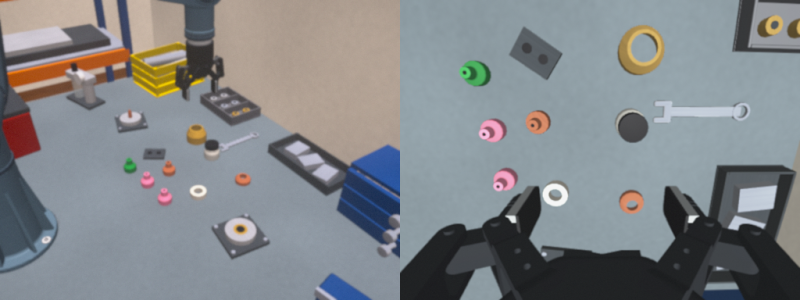

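Candidates for the nozzle in the scene crop: copper (425,200), pink (405,110), pink (475,155), green (557,203). I choose the copper one, near world (0.467, 0.016). The pin head is at (705,450), and the bare head with its dark socket at (195,42). The only white ring is at (315,138), the shield is orange-copper at (185,197), and the cap is at (368,370).

```bash
cat >> h.py <<'E'
def circ(P):
    (c,r)=cv2.minEnclosingCircle(P[:,:2].astype(np.float32)*1000)
    return np.round(np.array(c),1),round(r,1)
def top(W,m,dz=.004,pc=90):
    q=W[m]; q=q[~np.isnan(q[:,0])]; h=np.percentile(q[:,2],pc)
    return q[abs(q[:,2]-h)<dz],h
E
python3 - <<'E'
from h import *
for n,(u,v) in {"scene":(392,285),"side":(165,150)}.items():
    W=np.load(n+"0.npy")
    sel=(abs(W[...,2]-.028)<.005)&(W[...,1]>.2)&(W[...,0]<.8)&(W[...,0]>.3)
    nn,l,st,c=cv2.connectedComponentsWithStats(sel.astype(np.uint8))
    for i in range(1,nn):
        if st[i,4]>40: print(n,st[i],circ(W[l==i]),np.nanmedian(W[l==i],0))
im=cv2.imread("pics/wrist0.png"); W=np.load("wrist0.npy"); 
camera("wrist")
for t in ["insulator_mid","nozzle_mid","cap_mid","shield_mid"]:
    for r in outline_of(t,"wrist")[:4]:
        q,h=top(W,r["region"]); print(t,round(r["conf"],2),np.round(r["bbox"]),circ(q),round(h,4),np.round(im[r["region"]].mean(0)))
hsv=cv2.cvtColor(im,cv2.COLOR_BGR2HSV)
cv2.imwrite("pics/noz.png",cv2.resize(im[100:230,100:300],(800,520)))
E
```

```text
scene [ 371  266   41   39 1136] (array([486. , 356.7]), 40.9) [0.49012301 0.35901637 0.02730304]
scene [503 337   9  23  66] (array([418.8, 584.7]), 20.2) [0.43036295 0.57975736 0.02817935]
side [ 0  0 38  8 65] (array([ 447. , 2356.6]), 99.4) [0.43923429 2.35630677 0.02827609]
side [170  97  56  23 150] (array([699.6, 590.4]), 114.3) [0.65930378 0.50715929 0.02797068]
side [256 123  27  22  74] (array([789.5, 275.3]), 73.4) [0.78950877 0.27511581 0.02751557]
side [110 124  14   6  42] (array([412. , 584.1]), 20.6) [0.4092637  0.57421817 0.02855296]
side [154 144  27  15 280] (array([485.3, 353.8]), 42.4) [0.48008062 0.35059837 0.02603408]
insulator_mid 0.82 [201. 246.  32.  31.] (array([ 485.4, -124.9]), 24.2) 0.0203 [206. 208. 206.]
nozzle_mid 0.87 [177. 157.  34.  30.] (array([463.6,  13.2]), 9.1) 0.0435 [ 96. 124. 187.]
nozzle_mid 0.85 [136. 231.  33.  29.] (array([392.2, -94. ]), 9.1) 0.0432 [161. 136. 202.]
nozzle_mid 0.66 [119. 170.  35.  28.] (array([383.3,  -0.7]), 9.0) 0.0433 [164. 139. 205.]
nozzle_mid 0.55 [95. 96. 43. 34.] (array([368.2,  94.1]), 9.2) 0.0434 [ 83. 147.  66.]
cap_mid 0.87 [310.  65.  61.  65.] (array([633.8, 125. ]), 26.3) 0.0515 [ 88. 146. 174.]
shield_mid 0.94 [296. 258.  24.  32.] (array([ 632.2, -145. ]), 20.6) 0.0216 [100. 128. 190.]
```

View pics/noz.png

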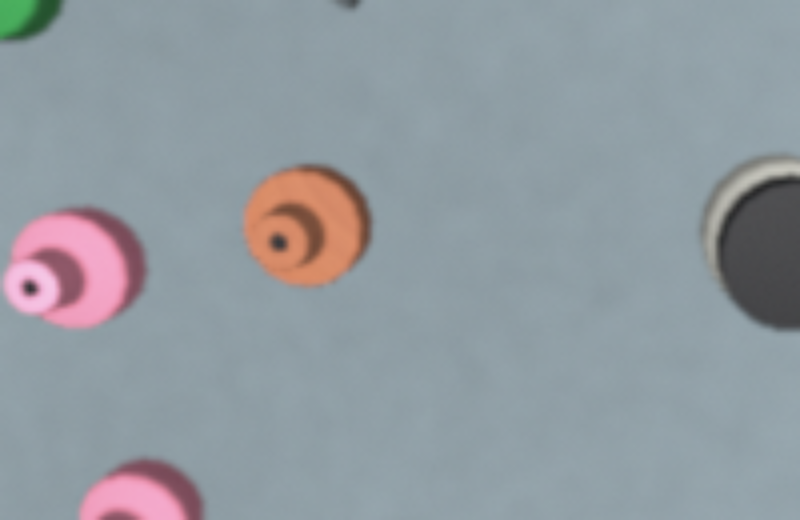

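The close crop shows the copper nozzle at (305,225), with pinks to its left. Next, above the ring.

Emit:
move_arm(
  series=[
    [[1,-25,-18,20,0],[1,-50,-36,40,0],[1,-75,-54,65,0],[1,-100,-72,90,0],[1,-125,-90,110,0],[1,-125,-90,130,0],[1,-125,-90,130,0],[1,-125,-90,130,0],[1,-125,-90,130,0],[1,-125,-90,130,0]],
  ],
)

```text
time_s: 2.03
eef_pos: [0.4866, -0.1249, 0.1029]
eef_rot: [0.001, 0.707, 0.708, 0.0]
wrist_force: [0.5, -0.7, 0.2]
opening: 0.997
grasp_force: 0.0
```

```bash
cat >> h.py <<'E'
def look(t,name,pc=90):
    o=ctrl.get_obs(); cal=calibration("wrist"); im,d=camera("wrist"); cv2.imwrite(f"pics/{name}.png",im)
    W=cloud("wrist",d,cal); np.save(name+".npy",W)
    print("tcp",np.round(o["eef_pos"]*1000,1),np.round(o["eef_rot"],4),"F",np.round(o["wrist_force"],1),"t",round(o["time_s"],2))
    if t:
        for r in outline_of(t,"wrist")[:3]:
            q,h=top(W,r["region"],pc=pc); print(t,round(r["conf"],2),np.round(r["bbox"]),circ(q),round(h,4),np.round(im[r["region"]].mean(0)))
    return im,W
E
python3 -c "
from h import *
look('insulator_mid','w1')"
```

```text
tcp [ 486.6 -124.9  102.9] [1.300e-03 7.066e-01 7.076e-01 5.000e-04] F [ 0.5 -0.7  0.2] t 2.03
insulator_mid 0.6 [258. 194.  54.  54.] (array([ 485.8, -124.8]), 23.9) 0.0202 [220. 221. 220.]
```

Emit:
move_arm(
  series=[
    [[1,0,0,30,0],[1,0,0,60,0],[1,0,0,80,0],[1,0,0,92,0],[1,0,0,98,0],[1,0,0,98,0],[0,0,0,98,0],[0,0,0,98,0],[0,0,0,98,0],[0,0,0,98,0]],
  ],
)

```text
time_s: 2.97
eef_pos: [0.4861, -0.1254, 0.0052]
eef_rot: [0.001, 0.707, 0.707, 0.0]
wrist_force: [-3.2, 1.3, 10.2]
opening: 0.534
grasp_force: 59.7
```

Emit:
move_arm(
  series=[
    [[0,0,0,-30,0],[0,0,0,-70,0],[0,20,0,-110,0],[0,60,0,-140,0],[0,100,0,-160,0],[0,140,0,-175,0],[0,180,0,-185,0],[0,220,0,-195,0],[0,260,0,-195,0],[0,300,0,-195,0]],
  ],
)

```text
time_s: 3.8
eef_pos: [0.4856, 0.1668, 0.2005]
eef_rot: [0.001, 0.707, 0.707, 0.002]
wrist_force: [0.9, 0.2, -1.3]
opening: 0.534
grasp_force: 61.3
```

Emit:
move_arm(
  series=[
    [[0,30,0,0,0],[0,60,0,0,0],[0,75,0,0,0],[0,75,0,0,0],[0,75,0,0,0],[0,75,0,0,0],[0,75,0,0,0],[0,75,0,0,0],[0,75,0,0,0],[0,75,0,0,0]],
  ],
)

```text
time_s: 4.63
eef_pos: [0.4852, 0.2391, 0.1982]
eef_rot: [0.0, 0.708, 0.707, 0.0]
wrist_force: [0.2, -0.3, -0.5]
opening: 0.536
grasp_force: 61.3
```

```bash
python3 -c "
from h import *
im,W=look('insulator_mid','w2',50)
sel=(abs(W[...,2]-.029)<.006)&(W[...,1]>.27)&(W[...,1]<.45)&(abs(W[...,0]-.485)<.08)
n,l,st,c=cv2.connectedComponentsWithStats(sel.astype(np.uint8))
for i in range(1,n):
    if st[i,4]>60: print(st[i],circ(W[l==i]),np.nanmedian(W[l==i],0))
sel=(W[...,2]>.05)&(W[...,1]>.27)&(abs(W[...,0]-.485)<.06)&(W[...,2]<.09);q=W[sel];print(len(q),q.mean(0) if len(q) else '',q[:,2].max() if len(q) else '')
"
```

```text
tcp [485.2 239.1 198.2] [0.     0.7075 0.7067 0.    ] F [ 0.2 -0.3 -0.5] t 4.63
insulator_mid 0.74 [258. 243.  86.  86.] (array([484.9, 239.4]), 24.3) 0.212 [209. 211. 211.]
[ 221   28   75   79 4400] (array([485. , 355.5]), 40.2) [0.48468127 0.35637159 0.02942144]
156 [0.48488432 0.35404493 0.05652208] 0.06290867705070809
```

View pics/w2.png

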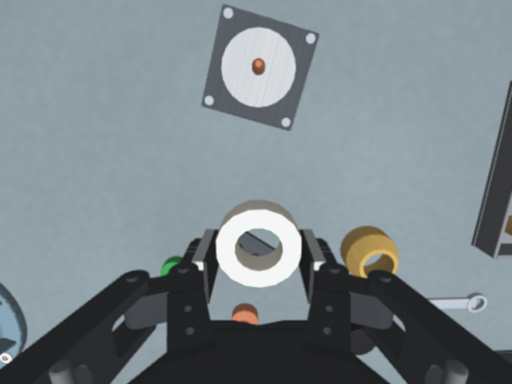

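The picture shows the pin head at (258,67) and the held ring, level and centred, at (258,243). It needs to go +116 mm along tool x.

Emit:
move_arm(
  series=[
    [[0,40,0,0,0],[0,80,0,20,0],[0,116,0,50,0],[0,116,0,80,0],[0,116,0,100,0],[0,116,0,100,0],[0,116,0,100,0],[0,116,0,100,0],[0,116,0,100,0],[0,116,0,100,0]],
  ],
)

```text
time_s: 5.57
eef_pos: [0.4866, 0.356, 0.1004]
eef_rot: [0.001, 0.707, 0.707, 0.002]
wrist_force: [-0.1, -0.1, 0.3]
opening: 0.534
grasp_force: 61.4
```

```bash
python3 -c "
from h import *
im,W=look('insulator_mid','w3',50)
sel=(abs(W[...,2]-.029)<.006)&(W[...,1]>.27)&(W[...,1]<.45)&(abs(W[...,0]-.485)<.08)
print(circ(W[sel]))
"
```

```text
tcp [486.6 356.  100.4] [6.000e-04 7.074e-01 7.068e-01 1.800e-03] F [-0.1 -0.1  0.3] t 5.57
insulator_mid 0.84 [258. 241.  87.  84.] (array([486.2, 356.4]), 24.3) 0.1142 [210. 213. 212.]
(array([484.8, 355.2]), 40.0)
```

Ring is 1 mm off the seat axis, so I lower it by 67 mm in all and release.

Emit:
move_arm(
  series=[
    [[0,-1,-1,25,0],[0,-1,-1,45,0],[0,-1,-1,58,0],[0,-1,-1,63,0],[0,-1,-1,66,0],[0,-1,-1,67,0],[0,-1,-1,67,0],[0,-1,-1,67,0],[0,-1,-1,67,0],[0,-1,-1,67,0]],
  ],
)

```text
time_s: 6.5
eef_pos: [0.4847, 0.3552, 0.0333]
eef_rot: [0.0, 0.707, 0.707, 0.001]
wrist_force: [-4.2, -2.8, 8.3]
opening: 0.531
grasp_force: 62.3
```

Emit:
move_arm(
  series=[
    [[0.75,0,0,0,0],[0.85,0,0,0,0],[0.85,0,0,0,0],[0.85,0,0,0,0],[0.85,0,0,-20,0],[0.85,0,0,-50,0],[0.85,0,0,-80,0],[0.85,-40,0,-100,0],[0.85,-80,0,-110,0],[0.85,-110,-5,-120,0]],
  ],
)

```text
time_s: 7.33
eef_pos: [0.4799, 0.2434, 0.1526]
eef_rot: [0.001, 0.707, 0.707, 0.001]
wrist_force: [0.0, -0.3, 0.5]
opening: 0.852
grasp_force: 0.0
```

```bash
python3 -c "
from h import *
look('insulator_mid','w4',60)
"
```

```text
tcp [479.9 243.4 152.6] [0.0009 0.7067 0.7075 0.0009] F [ 0.  -0.3  0.5] t 7.33
insulator_mid 0.57 [266.  63.  54.  60.] (array([484.8, 355.6]), 24.0) 0.0474 [237. 238. 237.]
```

Ring seated and centred (0.4848, 0.3556). Next, above the copper nozzle.

Emit:
move_arm(
  series=[
    [[0.75,-40,-3,0,0],[0.75,-80,-6,0,0],[0.75,-120,-9,10,0],[0.75,-160,-12,25,0],[0.75,-200,-15,40,0],[0.75,-230,-16,50,0],[0.75,-230,-16,50,0],[0.75,-230,-16,50,0],[0.75,-230,-16,50,0],[0.75,-230,-16,50,0]],
  ],
)

```text
time_s: 8.27
eef_pos: [0.4635, 0.0159, 0.1015]
eef_rot: [0.0, 0.707, 0.708, 0.0]
wrist_force: [-0.2, 0.2, 0.6]
opening: 0.752
grasp_force: 0.0
```

```bash
python3 -c "
from h import *
look('nozzle_mid','w5',98)
"
```

```text
tcp [463.5  15.9 101.5] [2.000e-04 7.066e-01 7.076e-01 3.000e-04] F [-0.2  0.2  0.6] t 8.27
nozzle_mid 0.92 [173. 215.  45.  46.] (array([382.9,  -0.9]), 9.4) 0.0442 [172. 145. 209.]
nozzle_mid 0.84 [259. 198.  41.  46.] (array([463.8,  13.4]), 9.1) 0.0443 [ 98. 128. 194.]
nozzle_mid 0.81 [201. 297.  23.  40.] (array([399.5, -91.9]), 4.9) 0.0355 [155. 131. 192.]
```

View pics/w5.png

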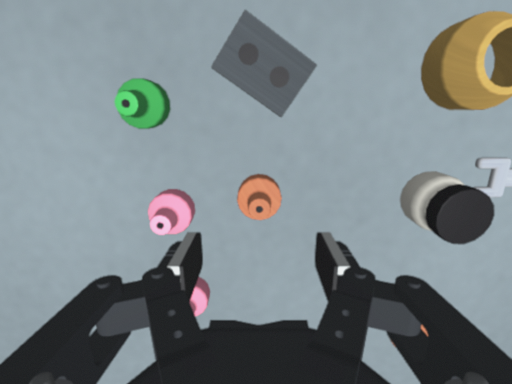

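Emit:
move_arm(
  series=[
    [[0.75,-3,0,30,0],[0.75,-3,0,60,0],[0.75,-3,0,80,0],[0.75,-3,0,92,0],[0.75,-3,0,97,0],[0.75,-3,0,97,0],[0,-3,0,97,0],[0,-3,0,97,0],[0,-3,0,97,0],[0,-3,0,97,0]],
  ],
)

```text
time_s: 9.2
eef_pos: [0.4641, 0.0119, 0.0058]
eef_rot: [0.001, 0.707, 0.707, 0.001]
wrist_force: [-1.9, 2.6, 6.4]
opening: 0.439
grasp_force: 59.4
```

Emit:
move_arm(
  series=[
    [[0,0,0,-30,0],[0,0,0,-70,0],[0,20,2,-110,0],[0,60,6,-140,0],[0,100,10,-160,0],[0,140,14,-175,0],[0,180,18,-185,0],[0,210,21,-195,0],[0,228,21,-195,0],[0,228,21,-195,0]],
  ],
)

```text
time_s: 10.03
eef_pos: [0.4846, 0.2445, 0.2018]
eef_rot: [0.001, 0.706, 0.709, 0.003]
wrist_force: [-0.1, -1.1, -0.9]
opening: 0.441
grasp_force: 60.9
```

```bash
python3 -c "
from h import *
look('nozzle_mid','w6',98)
for r in outline_of('insulator_mid','wrist')[:2]:
    q,h=top(np.load('w6.npy'),r['region'],pc=60); print(circ(q),h)
"
```

```text
tcp [484.6 244.5 201.8] [6.000e-04 7.055e-01 7.087e-01 2.600e-03] F [-0.1 -1.1 -0.9] t 10.03
nozzle_mid 0.85 [259. 247.  75.  84.] (array([484.3, 246.2]), 9.4) 0.2402 [ 92. 121. 184.]
nozzle_mid 0.6 [170. 268.  29.  19.] (array([448.1, 253.3]), 4.6) 0.247 [ 88. 140.  72.]
nozzle_mid 0.16 [260.  72.  46.  46.] (array([484.6, 355.8]), 23.8) 0.0488 [238. 238. 238.]
(array([484.8, 355.7]), 23.7) 0.04743291676476479
```

View pics/w6.png

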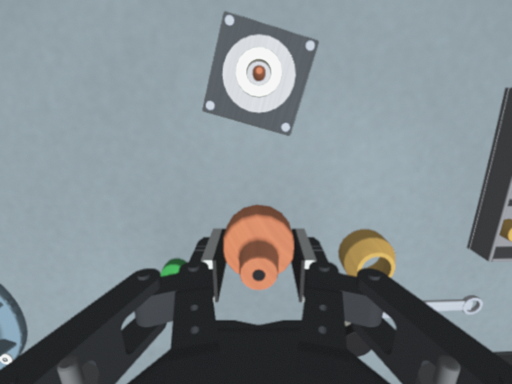

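Held copper nozzle at (259,247), upright; ring on the head at (259,72).

Emit:
move_arm(
  series=[
    [[0,40,0,0,0],[0,80,0,15,0],[0,114,0,35,0],[0,114,0,55,0],[0,114,0,75,0],[0,114,0,80,0],[0,114,0,80,0],[0,114,0,80,0],[0,114,0,80,0],[0,114,0,80,0]],
  ],
)

```text
time_s: 11.02
eef_pos: [0.4853, 0.3536, 0.121]
eef_rot: [0.001, 0.707, 0.707, 0.001]
wrist_force: [-0.3, 0.2, -0.3]
opening: 0.439
grasp_force: 60.9
```

```bash
python3 -c "
from h import *
look('nozzle_mid','w7',98)
"
```

```text
tcp [485.3 353.6 121. ] [5.000e-04 7.075e-01 7.067e-01 1.400e-03] F [-0.3  0.2 -0.3] t 11.02
nozzle_mid 0.82 [259. 244.  72.  86.] (array([484.9, 355.3]), 9.2) 0.1593 [ 93. 122. 185.]
```

Emit:
move_arm(
  series=[
    [[0,0,0,25,0],[0,0,0,45,0],[0,0,0,58,0],[0,0,0,64,0],[0,0,0,67,0],[0,0,0,69,0],[0,0,0,70,0],[0,0,0,70,0],[0,0,0,70,0],[0,0,0,70,0]],
  ],
)

```text
time_s: 11.95
eef_pos: [0.4848, 0.3543, 0.0518]
eef_rot: [0.0, 0.707, 0.707, 0.001]
wrist_force: [-4.7, -2.2, 10.5]
opening: 0.442
grasp_force: 61.9
```

Emit:
move_arm(
  series=[
    [[0.7,0,0,0,0],[0.8,0,0,0,0],[0.8,0,0,0,0],[0.8,0,0,0,0],[0.8,0,0,-20,0],[0.8,0,0,-50,0],[0.8,0,0,-80,0],[0.9,-40,0,-100,0],[1,-80,0,-110,0],[1,-110,0,-120,0]],
  ],
)

```text
time_s: 12.78
eef_pos: [0.4842, 0.2425, 0.1705]
eef_rot: [0.001, 0.707, 0.708, 0.001]
wrist_force: [0.4, -1.2, -1.1]
opening: 1.004
grasp_force: 0.0
```

```bash
python3 -c "
from h import *
look('nozzle_mid','w8',95)
camera('wrist');
for r in outline_of('cap_mid','wrist')[:2]:
    q,h=top(np.load('w8.npy'),r['region'],pc=90); print('cap',r['conf'],circ(q),h)
"
```

```text
tcp [484.2 242.5 170.5] [7.000e-04 7.066e-01 7.076e-01 6.000e-04] F [ 0.4 -1.2 -1.1] t 12.78
nozzle_mid 0.78 [259.  61.  44.  52.] (array([484.8, 355.5]), 9.3) 0.09 [104. 133. 199.]
nozzle_mid 0.55 [191. 330.  12.   4.] (array([386.9,  18.1]), 5.1) 0.0134 [ 94.  81. 122.]
nozzle_mid 0.53 [178. 291.  19.  32.] (array([374.8,  92.8]), 5.0) 0.0426 [ 79. 136.  64.]
cap 0.82 (array([639.8, 139. ]), 19.4) 0.050320817370608915
```

Nozzle seated on axis (top at 88 mm after bias). Now the cap.

Emit:
move_arm(
  series=[
    [[1,-20,25,0,0],[1,-40,50,0,0],[1,-60,75,10,0],[1,-80,100,20,0],[1,-100,125,35,0],[1,-117,150,50,0],[1,-117,150,50,0],[1,-117,150,50,0],[1,-117,150,50,0],[1,-117,150,50,0]],
  ],
)

```text
time_s: 13.82
eef_pos: [0.6334, 0.1284, 0.1194]
eef_rot: [-0.0, 0.706, 0.708, 0.0]
wrist_force: [0.6, 0.6, 0.7]
opening: 1.001
grasp_force: 0.0
```

```bash
python3 -c "
from h import *
im,W=look('cap_mid','w9',90)
sel=(W[...,2]>.004)&(W[...,2]<.031)&(abs(W[...,0]-.634)<.05)&(abs(W[...,1]-.125)<.05); print(circ(W[sel]))
"
```

```text
tcp [633.4 128.4 119.4] [-2.000e-04  7.065e-01  7.077e-01  1.000e-04] F [0.6 0.6 0.7] t 13.82
cap_mid 0.69 [261. 196.  77.  76.] (array([634.4, 125.7]), 26.2) 0.0515 [ 85. 144. 172.]
(array([634.5, 125.7]), 34.9)
```

View pics/w9.png

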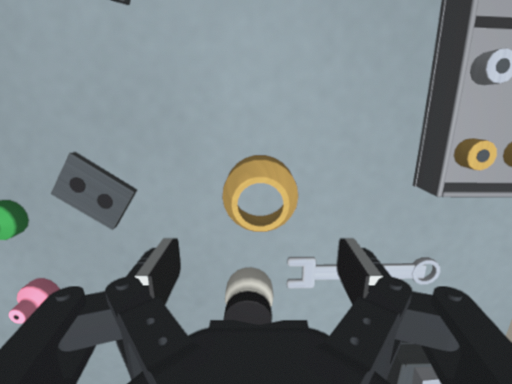

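Emit:
move_arm(
  series=[
    [[1,-2,1,30,0],[1,-2,1,60,0],[1,-2,1,90,0],[1,-2,1,108,0],[1,-2,1,116,0],[1,-2,1,117,0],[0,-2,1,117,0],[0,-2,1,117,0],[0,-2,1,117,0],[0,-2,1,117,0]],
  ],
)

```text
time_s: 14.75
eef_pos: [0.6369, 0.125, 0.0046]
eef_rot: [0.001, 0.707, 0.707, 0.002]
wrist_force: [0.3, 1.1, 5.9]
opening: 0.788
grasp_force: 68.1
```

Emit:
move_arm(
  series=[
    [[0,0,0,-30,0],[0,0,0,-65,0],[0,10,-15,-100,0],[0,30,-40,-130,0],[0,50,-65,-155,0],[0,70,-90,-175,0],[0,90,-115,-190,0],[0,105,-140,-195,0],[0,115,-152,-195,0],[0,115,-152,-195,0]],
  ],
)

```text
time_s: 15.58
eef_pos: [0.4807, 0.2418, 0.1978]
eef_rot: [-0.0, 0.706, 0.708, 0.0]
wrist_force: [0.4, 0.2, -1.8]
opening: 0.791
grasp_force: 68.9
```

```bash
python3 -c "
from h import *
look('cap_mid','w10',85)
for r in outline_of('nozzle_mid','wrist')[:2]:
    q,h=top(np.load('w10.npy'),r['region'],pc=97); print(circ(q),h,r['conf'])
"
```

```text
tcp [480.7 241.8 197.8] [-2.000e-04  7.061e-01  7.081e-01  5.000e-04] F [ 0.4  0.2 -1.8] t 15.58
cap_mid 0.7 [260. 255. 139. 146.] (array([479.9, 244. ]), 26.4) 0.244 [ 78. 133. 158.]
(array([484.8, 355.3]), 9.2) 0.09031458365892409 0.92
(array([392.9,  11.5]), 8.8) 0.02262864237757928 0.65
```

View pics/w10.png

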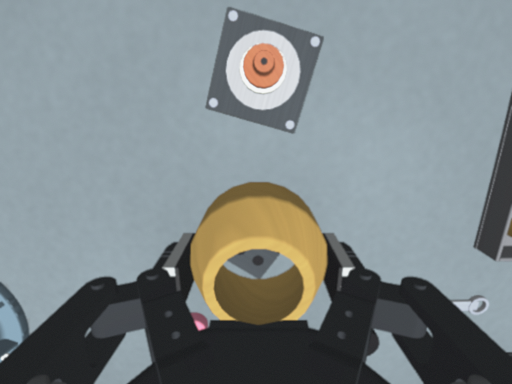

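Cap held level at (260,255); nozzle and ring on the head at (263,65).

Emit:
move_arm(
  series=[
    [[0,40,2,0,0],[0,80,4,10,0],[0,112,4,30,0],[0,112,4,50,0],[0,112,4,68,0],[0,112,4,73,0],[0,112,4,73,0],[0,112,4,73,0],[0,112,4,73,0],[0,112,4,73,0]],
  ],
)

```text
time_s: 16.57
eef_pos: [0.4884, 0.3517, 0.1257]
eef_rot: [0.0, 0.707, 0.707, 0.001]
wrist_force: [0.0, 0.2, -1.2]
opening: 0.789
grasp_force: 68.8
```

```bash
python3 -c "
from h import *
look('cap_mid','w11',85)
"
```

```text
tcp [488.4 351.7 125.7] [5.000e-04 7.075e-01 7.068e-01 1.200e-03] F [ 0.   0.2 -1.2] t 16.57
cap_mid 0.95 [258. 255. 139. 144.] (array([487.9, 353. ]), 26.2) 0.1719 [ 78. 134. 160.]
```

Emit:
move_arm(
  series=[
    [[0,2,-3,0,0],[0,2,-3,0,0],[0,2,-3,10,0],[0,2,-3,20,0],[0,2,-3,25,0],[0,2,-3,25,0],[0,2,-3,25,0],[0,2,-3,25,0],[0,2,-3,25,0],[0,2,-3,25,0]],
  ],
)

```text
time_s: 17.5
eef_pos: [0.4844, 0.354, 0.0996]
eef_rot: [0.0, 0.707, 0.707, 0.0]
wrist_force: [-0.2, 0.8, -1.4]
opening: 0.789
grasp_force: 68.9
```

Emit:
move_arm(
  series=[
    [[0,0,0,12,0],[0,0,0,24,0],[0,0,0,36,0],[0,0,0,48,0],[0,0,0,56,0],[0,0,0,62,0],[0,0,0,65,0],[0,0,0,67,0],[0,0,0,67,0],[0,0,0,67,0]],
  ],
)

```text
time_s: 18.33
eef_pos: [0.4845, 0.3541, 0.0327]
eef_rot: [0.0, 0.707, 0.707, 0.001]
wrist_force: [-0.4, 0.2, -0.7]
opening: 0.789
grasp_force: 69.2
```

Emit:
move_arm(
  series=[
    [[0,0,0,1,0],[0,0,0,1,0],[1,0,0,1,0],[1,0,0,1,0],[1,0,0,1,0],[1,0,0,-20,0],[1,0,0,-50,0],[1,0,0,-85,0],[1,-30,0,-120,0],[1,-65,0,-150,0]],
  ],
)

```text
time_s: 19.17
eef_pos: [0.4844, 0.2963, 0.1786]
eef_rot: [0.0, 0.706, 0.708, 0.001]
wrist_force: [1.2, 0.0, 1.0]
opening: 0.998
grasp_force: 0.0
```

Emit:
move_arm(
  series=[
    [[1,-40,0,0,0],[1,-40,0,0,0],[1,-40,0,0,0],[1,-40,0,0,0],[1,-40,0,0,0],[1,-40,0,0,0],[1,-40,0,0,0],[1,-40,0,0,0],[1,-40,0,0,0],[1,-40,0,0,0]],
  ],
)

```text
time_s: 20.0
eef_pos: [0.4839, 0.2557, 0.1761]
eef_rot: [-0.0, 0.707, 0.707, -0.0]
wrist_force: [-0.2, -0.0, 0.1]
opening: 1.001
grasp_force: 0.0
```

```bash
python3 -c "
from h import *
im,W=look('cap_mid','w12',80)
for r in outline_of('nozzle_mid','wrist')[:2]:
    q,h=top(W,r['region'],pc=97); print(circ(q),h,r['conf'])
cv2.imwrite('pics/w12c.png',cv2.resize(im[0:140,180:340],(640,560)))
"
```

```text
tcp [483.9 255.7 176.1] [-1.000e-04  7.069e-01  7.073e-01 -1.000e-04] F [-0.2 -0.   0.1] t 20.0
cap_mid 0.69 [261.  83.  80.  85.] (array([484.6, 354.5]), 26.5) 0.079 [ 97. 157. 185.]
(array([484.7, 355.6]), 9.0) 0.09022092400398894 0.92
(array([372.4,  95.9]), 7.0) 0.04447171670894874 0.76
```

View pics/w12c.png

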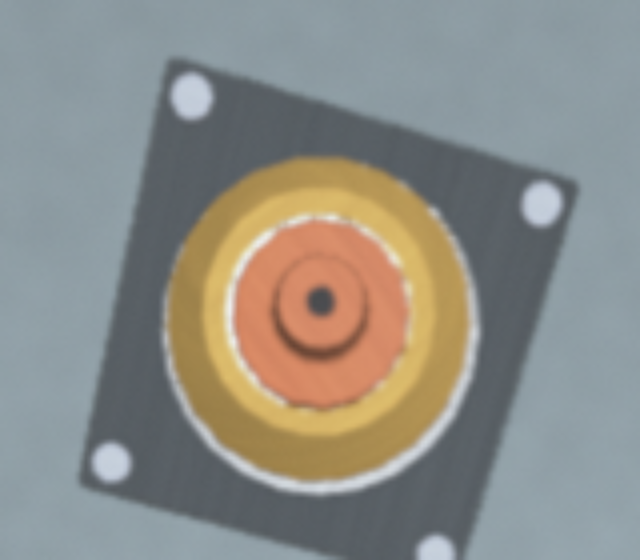

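Cap is down on the shoulder and concentric. Next, the shield.

Emit:
move_arm(
  series=[
    [[1,-38,14,0,0],[1,-76,28,0,0],[1,-114,42,0,0],[1,-152,56,0,0],[1,-190,70,0,0],[1,-228,84,0,0],[1,-266,98,0,0],[1,-304,112,0,0],[1,-342,126,0,0],[1,-380,140,0,0]],
  ],
)

```text
time_s: 20.98
eef_pos: [0.6244, -0.1267, 0.1764]
eef_rot: [0.0, 0.707, 0.707, 0.0]
wrist_force: [0.3, 0.2, 0.5]
opening: 0.998
grasp_force: 0.0
```

Emit:
move_arm(
  series=[
    [[0.85,-21,8,20,0],[0.85,-21,8,50,0],[0.85,-21,8,75,0],[0.85,-21,8,75,0],[0.85,-21,8,75,0],[0.85,-21,8,75,0],[0.85,-21,8,75,0],[0.85,-21,8,75,0],[0.85,-21,8,75,0],[0.85,-21,8,75,0]],
  ],
)

```text
time_s: 21.82
eef_pos: [0.6326, -0.1456, 0.1026]
eef_rot: [0.001, 0.707, 0.707, 0.0]
wrist_force: [-0.3, -1.6, -0.2]
opening: 0.847
grasp_force: 0.0
```

```bash
python3 -c "
from h import *
im,W=look('shield_mid','w13',85)
sel=(W[...,2]>.005)&(W[...,2]<.03)&(abs(W[...,0]-.632)<.04)&(abs(W[...,1]+.145)<.04); print(circ(W[sel]))
"
```

```text
tcp [ 632.6 -145.6  102.6] [9.000e-04 7.070e-01 7.073e-01 3.000e-04] F [-0.3 -1.6 -0.2] t 21.82
shield_mid 0.73 [257. 194.  47.  54.] (array([ 632.4, -145.8]), 20.7) 0.0214 [103. 134. 202.]
(array([ 632.6, -145.7]), 23.9)
```

View pics/w13.png

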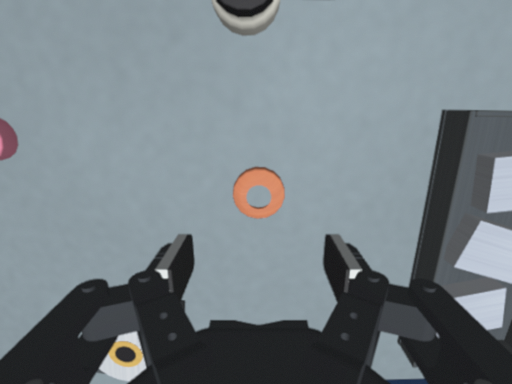

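```bash
python3 -c "
from h import *
W=np.load('w13.npy')
for u0,u1 in((160,195),(322,356)):
    q=W[225:300,u0:u1].reshape(-1,3); q=q[(q[:,2]>.08)]; i=q[:,2]<np.percentile(q[:,2],10); print(len(q),np.nanmin(q,0)*1000,np.nanmedian(q[i],0)*1000, np.nanmax(q,0)*1000)
"
```

```text
1847 [ 582.49535786 -157.50498341  112.08985925] [ 595.793859   -141.85505466  117.44863392] [ 606.21296145 -128.57719197  176.56286317]
1769 [ 657.77733876 -157.53700191  111.78595997] [ 668.79035139 -141.00506346  117.54352898] [ 681.5148655  -128.35019012  176.94869455]
```

Emit:
move_arm(
  series=[
    [[0.85,0,0,30,0],[0.85,0,0,60,0],[0.85,0,0,85,0],[0.85,0,0,97,0],[0.85,0,0,102,0],[0.85,0,0,102,0],[0,0,0,102,0],[0,0,0,102,0],[0,0,0,102,0],[0,0,0,102,0]],
  ],
)

```text
time_s: 22.75
eef_pos: [0.6339, -0.1463, 0.002]
eef_rot: [0.002, 0.707, 0.707, 0.001]
wrist_force: [-1.1, 1.6, 6.2]
opening: 0.525
grasp_force: 61.1
```

Emit:
move_arm(
  series=[
    [[0,0,0,-20,0],[0,0,0,-55,0],[0,0,0,-90,0],[0,10,-5,-125,0],[0,35,-15,-155,0],[0,70,-28,-180,0],[0,108,-42,-190,0],[0,146,-56,-195,0],[0,184,-70,-195,0],[0,222,-85,-195,0]],
  ],
)

```text
time_s: 23.58
eef_pos: [0.547, 0.0777, 0.1964]
eef_rot: [0.001, 0.707, 0.707, 0.001]
wrist_force: [0.4, 1.2, -0.9]
opening: 0.525
grasp_force: 61.7
```

Emit:
move_arm(
  series=[
    [[0,38,-15,0,0],[0,76,-30,0,0],[0,114,-45,0,0],[0,150,-60,0,0],[0,164,-64,0,0],[0,164,-64,0,0],[0,164,-64,0,0],[0,164,-64,0,0],[0,164,-64,0,0],[0,164,-64,0,0]],
  ],
)

```text
time_s: 24.42
eef_pos: [0.4837, 0.2391, 0.1944]
eef_rot: [0.0, 0.708, 0.706, 0.0]
wrist_force: [-0.1, -0.1, 0.3]
opening: 0.529
grasp_force: 61.6
```

```bash
python3 -c "
from h import *
im,W=look('shield_mid','w14',75)
for r in outline_of('nozzle_mid','wrist')[:2]:
    q,h=top(W,r['region'],pc=97); print(circ(q),h,r['conf'])
"
```

```text
tcp [483.7 239.1 194.4] [1.000e-04 7.078e-01 7.064e-01 1.000e-04] F [-0.1 -0.1  0.3] t 24.42
shield_mid 0.79 [258. 245.  79.  82.] (array([483.1, 240.2]), 21.5) 0.2133 [100. 132. 200.]
shield_mid 0.17 [259.  62.  41.  43.] (array([484.5, 355.4]), 9.5) 0.0876 [105. 138. 207.]
(array([445.6, 248.3]), 4.2) 0.24083772673811435 0.49
(array([484.6, 354. ]), 25.9) 0.08023704683365566 0.45
```

View pics/w14.png

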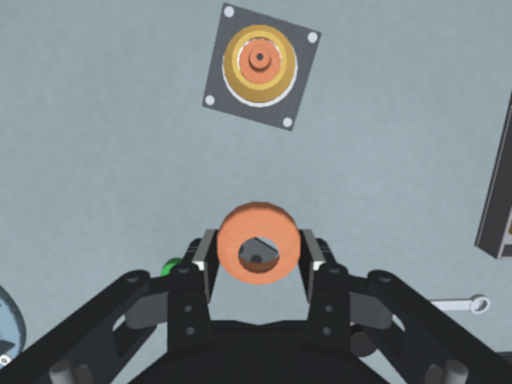

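Emit:
move_arm(
  series=[
    [[0,40,1,0,0],[0,80,1,10,0],[0,115,1,30,0],[0,115,1,55,0],[0,115,1,75,0],[0,115,1,80,0],[0,115,1,80,0],[0,115,1,80,0],[0,115,1,80,0],[0,115,1,80,0]],
  ],
)

```text
time_s: 25.4
eef_pos: [0.4855, 0.3553, 0.1163]
eef_rot: [0.001, 0.707, 0.707, 0.001]
wrist_force: [0.3, -0.6, -1.2]
opening: 0.521
grasp_force: 61.6
```

```bash
python3 -c "
from h import *
im,W=look('shield_mid','w15',75)
"
```

```text
tcp [485.5 355.3 116.3] [5.000e-04 7.074e-01 7.068e-01 1.500e-03] F [ 0.3 -0.6 -1.2] t 25.4
shield_mid 0.77 [258. 242.  84.  81.] (array([485.2, 356.4]), 21.2) 0.1351 [101. 134. 202.]
shield_mid 0.32 [258. 200.  48.  19.] (array([484.6, 359.1]), 16.3) 0.0722 [106. 144. 215.]
```

Emit:
move_arm(
  series=[
    [[0,-1,-1,8,0],[0,-1,-1,16,0],[0,-1,-1,24,0],[0,-1,-1,30,0],[0,-1,-1,33,0],[0,-1,-1,35,0],[0,-1,-1,36,0],[0,-1,-1,36,0],[0,-1,-1,36,0],[0,-1,-1,36,0]],
  ],
)

```text
time_s: 26.33
eef_pos: [0.4828, 0.3542, 0.0796]
eef_rot: [-0.0, 0.707, 0.707, -0.001]
wrist_force: [-5.8, -3.5, 13.1]
opening: 0.53
grasp_force: 62.9
```

In contact at 13 N; release and rise.

Emit:
move_arm(
  series=[
    [[0.7,0,0,0,0],[0.85,0,0,0,0],[0.85,0,0,0,0],[0.85,0,0,0,0],[0.85,0,0,-15,0],[0.85,0,0,-40,0],[0.85,0,0,-70,0],[0.85,-30,0,-90,0],[0.85,-65,0,-105,0],[0.85,-100,0,-110,0]],
  ],
)

```text
time_s: 27.17
eef_pos: [0.4843, 0.2541, 0.1912]
eef_rot: [0.001, 0.706, 0.708, 0.002]
wrist_force: [0.4, -0.3, 1.1]
opening: 0.852
grasp_force: 0.0
```

```bash
python3 -c "
from h import *
im,W=look('shield_mid','w16',75)
for r in outline_of('cap_mid','wrist')[:1]:
    q,h=top(W,r['region'],pc=50); print(circ(q),h,r['conf'])
sel=(abs(W[...,0]-.4848)<.05)&(abs(W[...,1]-.355)<.05)&(W[...,2]>.04)
for a,b in((.094,.105),(.081,.093),(.034,.055)):
    s=sel&(W[...,2]>a)&(W[...,2]<b); print(a,circ(W[s]))
q=W[sel&(W[...,2]>.096)]; print(np.linalg.lstsq(np.c_[q[:,:2],np.ones(len(q))],q[:,2],rcond=None)[0])
cv2.imwrite('pics/w16c.png',cv2.resize(im[0:140,180:340],(640,560)))
"
```

```text
tcp [484.3 254.1 191.2] [0.0012 0.7064 0.7078 0.002 ] F [ 0.4 -0.3  1.1] t 27.17
shield_mid 0.63 [257.  76.  50.  59.] (array([483.2, 354.8]), 21.6) 0.0989 [103. 139. 214.]
(array([484.2, 354.3]), 32.3) 0.06718486851106967 0.91
0.094 (array([482.8, 355.2]), 22.3)
0.081 (array([483. , 354.6]), 23.8)
0.034 (array([0., 0.]), 0.0)
[-0.00962411  0.00544113  0.10116858]
```

View pics/w16c.png

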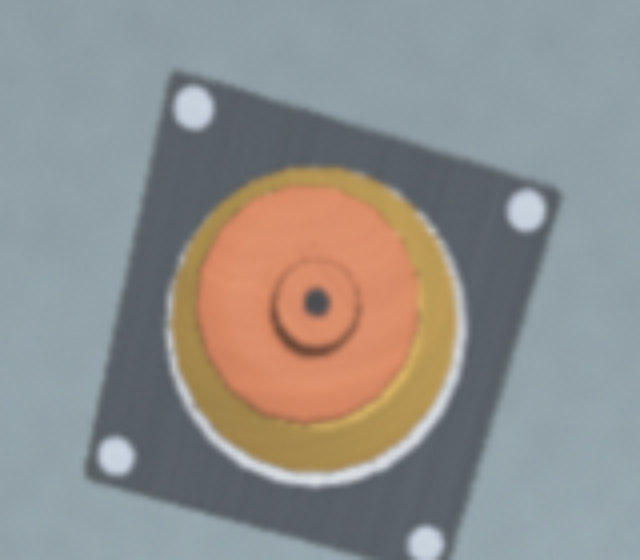

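The shield sits level and about 2 mm off axis; all parts are released and the arm is clear.

```bash
python3 -c "
from h import *
print(order.hand_in())"
```

```text
the job is handed in; nothing more can be done
None
```

I stacked the ring, nozzle, cap and shield on the head with the pin, all level, within about 2 mm of its axis and released, and handed the job in at about 27 s; the hand-in returned no verdict, and the gripper never went near the jar, the steel blank or the spanner.

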